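# Pin the rod eye into the force gauge's yoke

### The job

Couple the pull rod to the force gauge on the little test bench: slide the carriage up until its rod eye sits between the yoke's two ears, and pass the orange-handled clevis pin from the stand down through the upper ear, the eye and the lower ear until its collar sits flat on the upper ear. Feel your way and press lightly, because the gauge behind the yoke is delicate, and leave the other pins and the dial indicators alone.

Things in the scene. Friction and masses are not known exactly. Their poses are not given: they have to be found in the camera images.
- yoke_top (a point): Point on the axis of the yoke's bore at the top face of its upper ear, 80 mm above the table; z up along the bore, y level from the bore towards the gauge (the way the carriage slides in), x across the bench. The yoke is the steel fork on the grey force gauge; both flat ears have a plain 13 mm hole on this axis. The gauge begins 70 mm behind the bore (+y), its top at 78 mm.
- yoke: The same yoke, fixed; origin on the bore axis at table height, axes as yoke_top. Ears 36 mm wide, 12 mm thick, open ends rounded (radius 18 mm) about the bore; upper ear 68 to 80 mm above the table, lower 40 to 52. A brass spring plunger in the side of the lower ear, at 46 mm, stops a dropped pin 15 to 20 mm short of home; pushing it on takes about 4 to 8 N. The bed below is at 16 mm.
- handle (a point): Grip point of the carriage's black upright handle, a round knob 22 mm in diameter and 36 mm tall (77 to 113 mm above the table); this point is on its axis 97 mm above the table; axes as yoke_top. The aluminium carriage under it has its top 75 mm above the table at the handle's foot, 44 mm elsewhere, and slides along the bench.
- bench: The grey bench bed, 106 x 430 mm, fixed; axes as yoke_top. The carriage's rod carries a flat round eye, 38 mm across, 12 mm thick (54 to 66 mm above the table), hole 13 mm, which goes between the ears. The rod is screwed in or out by hand: from handle axis to the hole's centre is 95 to 115 mm, different each time and not measured; between the ears the upper ear hides the hole.
- carriage (a joint): Position of the carriage along the bench in m, growing towards the yoke: at c the handle axis is 165 mm minus c from the bore axis. 0 is fully drawn back, the stop is at 0.072; it starts between 0 and 0.02. About 3 N of friction, no spring: it stays where it is left.
- pin_handle (a point): The clevis pin to use, about 0.1 kg: steel shank 12 mm in diameter and 52 mm long, nose chamfered over 2.5 mm to 9.8 mm diameter; above it a collar 26 mm in diameter, 4 mm thick; on top an orange round handle 18 mm in diameter, 34 mm tall. This point: on the axis at mid-handle, 21 mm above the collar's underside, 73 mm above the nose, 17 mm below the top; z up along the pin.
- pin_collar (a point): The same pin: point on its axis at the underside of the collar, the face that comes to lie on the upper ear. The pin starts hanging upright by its collar in one of the three holes of the stand.
- stand: Fixed wooden block 50 x 170 mm, 58 mm high, origin under its centre, with three upright 14 mm holes 55 mm deep in a row along its y axis (y = -55, 0, 55 mm), each holding one pin. It stands left or right of the arm, nearer than the bench.
- pin_blue_handle (a point): Mid-handle of a thinner (10 mm) pin with a blue handle, in the stand; leave it alone.
- pin_grey_handle (a point): Mid-handle of a thinner (10 mm) pin with a grey handle, in the stand; leave it alone.
- dial_a: Dial indicator, 56 mm diameter, 20 mm thick, lying in a shallow blue tray (130 x 180 x 30 mm) on the other side from the stand; origin at its underside; leave it alone.
- dial_b: A second dial indicator lying in the same tray; leave it alone.

How it is judged:
On the way, in this order (a step that is already met when the one before it is completed fails the run):
1. the carriage is slid up towards the yoke (value of joint carriage above 0.028 m), for 0.2 s.
2. the pin's nose is in the upper ear (z of pin_collar in the frame of yoke_top below 0.046 m and horizontal distance between pin_collar and yoke_top below 0.01 m), for 0.1 s.
At the end, for the whole second after the job is handed in: The orange-handled pin stands at rest in the yoke's bore (within 2.5 mm of its axis and 0.08 rad of upright) with its collar within 2 mm of the upper ear's top face, and the carriage is at more than 0.047, so that the eye can only be between the ears with the pin through it (z of pin_collar in the frame of yoke_top between -0.003 and 0.002 m and horizontal distance between pin_collar and yoke_top below 0.0025 m and angle between the z axis of pin_collar and the z axis of yoke_top, either way round below 0.08 rad and value of joint carriage above 0.047 m and linear speed of pin below 0.01 m/s); the robot touches nothing.
It fails at once if the gauge's yoke is loaded with more than 40 N (contact force between yoke and anything else above 40 N).
It fails at once if another pin is moved by more than 15 mm (distance of any of pin_blue_handle, pin_grey_handle from where it was at the start of the episode above 0.015 m).
It fails at once if a dial indicator is moved by more than 15 mm (distance of any of dial_a, dial_b from where it was at the start of the episode above 0.015 m).
It also fails if it takes over 72 s, if anything falls off the work surface, if the arm or the gripper's body presses on something with over 40 N, if the wrist force passes 120 N, or if a joint passes its speed limit or range.

### The arm

A 7-joint arm with a two-finger parallel gripper is mounted at the origin on the work surface. World frame = base frame: x ahead of the robot, y to its left, z up, the work surface at z = 0. Lengths are in m, angles in rad, forces in N, time in s.
With the tool pointing down it reaches from about 0.4 to 0.85 m from the base axis. Payload 10.4 kg.
Tool frame: the origin (TCP) lies on the centre line of the jaws, within the pads' length; the fingertips stand 11 mm ahead of it and the grasp point (between the pads) lies 8 mm behind it; z points along the fingers, y is the line along which they close (so a half turn about z gives the same grasp; the last joint's range is limited). The gripper opens to 87 mm and grips with 3 to 60 N. Pads are 19 mm wide; open, the fingers measure 117 mm over their backs; the gripper's body (75 mm by 190 mm) begins 51 mm behind the grasp point.
Start: joints at [1.325, 0.332, -0.065, 1.46, 0.022, 1.35, -0.088], TCP at [0.138, -0.61, 0.234] pointing down, gripper open.
Joint ranges: [-2.6, 2.6], [-0.5, 2.12], [-1.47, 1.34], [0.16, 2.42], [-1.27, 4.41], [0.06, 2.06], [-2.6, 2.6]. Speed limits (rad/s): [2.22, 2.22, 2.79, 2.79, 3.14, 3.14, 3.14].

### API

Orientations are given as a unit quaternion [x, y, z, w].
In Python, from bench import r gives the robot as it stands.
- The arm moves only by the shell command python3 -m pendant 'ROWS' [OPENING] [FORCE]. ROWS is JSON, a list of rows, each a list of 4 numbers: the shift along the tool's x, y, z in m, then the turn about the tool's z in rad. A call has 1 to 8 rows; each row shifts and turns the commanded pose from where the row before left it, along the tool's axes as they then stand; what a row does not reach is not made up. A row lasts 1/12 s, in which the tool goes at most 41.7 mm and 7.16 degrees, less where a joint would pass 70% of its speed; a pose out of reach is approached as far as the arm can. A call with a gripper value outside its range is refused whole. OPENING is the opening, from 0 (shut) to 1 (fully open), set as the call begins (- or left out, the last holds). The fingers move at their own pace and stop on an object; FORCE is the grip in N (left out, the last holds). Time passes only in rows, so rows that do not move let the fingers close. It gives the time, the measured TCP pose, the force, the opening and the grip force at its end, in the units of the state.
- r.read_state(): the state, without advancing time (a new reading comes with each control period).
- r.camera(name): name is "scene" or "top" or "wrist"; returns a dict with "img" (420x560x3 uint8, red, green, blue), "camera_matrix" (3x3 intrinsics, pixels), "dist_coeffs" ([k1, k2, p1, p2, k3] as OpenCV has them; the pictures are not rectified), "xyz" and "attitude" of the camera in the world. Camera axes: x right, y down, z forward; pixel columns grow to the right and rows downward; lengths in m; the calibration is good to about 2 mm. A picture is of the moment at which its call begins. There is no depth.
- r.close_job(): hands the job in; it is judged then, once.
Trained networks look in the newest picture that a camera, given by its name, has taken for a name from the list of things; names that differ only in an ending like _2 or _b are one class to them, and where a whole thing is asked for, a point or a joint stands for the part that bears it (a point fixed in the world has none). Each returns a list of dicts, best first, with "score" (0 to 1); they miss things now and then, are a little off and sometimes report something else, mostly with a low value. They report only what shows in the picture. A call takes as long as a camera call.
- r.outline_of(thing, camera): "mask" (420x560 bool, what is visible of it) and "bbox" ([centre column, centre row, width, height] in pixels, round what is visible of it).
The state is a dict: "time": time; "joint_positions": joint angles; "joint_vel": joint speeds; "joint_torque": joint torques, N m; "ee_pos": TCP position; "eef_rot": TCP orientation; "ft_force": force on the tool from outside, world axes, zero at the start; "torque": the same for the moment, N m; "width": finger opening in m; "grip_force": force on a finger pad.
Only numpy, scipy, OpenCV 4.12 (cv2) and the standard library are available. Lean on these libraries where they do the work, as an engineer would, in place of code of your own. Each camera call takes 0.05 s, during which the arm holds its last target. There are 200 camera calls.

## Working session

There is one attempt and no reset: what is moved stays moved. The work goes in short steps, Python scripts to look and compute and a shell command to move; the robot and the scene stay as the last step left them, time stands still between calls to the robot, and variables do not carry over. Pictures are saved under pics/ and viewed, at most 10 in all, crops included, and the job is handed in when it is done.

```bash
mkdir -p pics; ls
python3 - <<'E'
from bench import r
import cv2,numpy as np
s=r.read_state();print(s)
for n in("scene","top"):
    c=r.camera(n);cv2.imwrite(f"pics/{n}0.png",c["img"][:,:,::-1]);print(n,c["camera_matrix"],c["dist_coeffs"],c["xyz"],c["attitude"])
    for t in("pin_handle","handle","yoke","stand","bench","pin_blue_handle","pin_grey_handle","carriage"):
        o=r.outline_of(t,n);print(t,[(round(x["score"],2),x["bbox"]) for x in o[:3]])
E
```

```text
pics
{'time': 0.0, 'joint_positions': array([ 1.32539471,  0.33283903, -0.06470052,  1.46092646,  0.02160555,
        1.34989118, -0.08852716]), 'joint_vel': array([-3.48399560e-04, -5.51156340e-04,  2.61647730e-04,  4.29545893e-05,
        1.22964411e-03, -5.76255248e-04,  1.33072515e-04]), 'joint_torque': array([-8.10708589e-04, -6.23263907e+01,  2.38930725e-02, -3.89901066e+01,
       -6.14287611e-02,  3.98274406e-02,  1.21286084e-04]), 'ee_pos': array([ 0.13801574, -0.60919955,  0.23278153]), 'eef_rot': array([ 9.93801377e-01,  1.11168137e-01, -1.10131838e-04, -6.75236152e-04]), 'ft_force': array([-0.13608158, -0.53212098,  1.24634437]), 'torque': array([-0.01343384,  0.01787089,  0.00646394]), 'grip_force': 0.0, 'width': 0.08661263652129925}
scene [[379.78089653   0.         275.09115001]
 [  0.         379.78089653 212.2027828 ]
 [  0.           0.           1.        ]] [0.00084192 0.         0.         0.         0.        ] [1.06548681 0.25236717 0.59484238] [ 0.49333857  0.76540352 -0.35025378 -0.21930982]
pin_handle [(0.53, [435.6, 212.2, 18.5, 20.7])]
handle [(0.81, [196.
[... 541 characters left out ...]
.           0.           1.        ]] [-0.12656614  0.          0.          0.          0.        ] [0.35384258 0.01102951 1.16320878] [-0.70232792  0.70665067 -0.05608401  0.06507619]
pin_handle [(0.71, [150.1, 276.9, 14.1, 14.9]), (0.42, [361.1, 174.6, 77.0, 45.2])]
handle [(0.97, [361.8, 171.0, 77.2, 47.0])]
yoke [(0.85, [297.9, 184.2, 36.5, 25.4])]
stand [(0.59, [181.1, 279.9, 89.4, 27.5])]
bench [(0.81, [314.2, 186.2, 195.0, 78.5])]
pin_blue_handle [(0.56, [201.4, 278.8, 16.9, 14.7]), (0.27, [151.0, 277.0, 15.2, 16.0]), (0.16, [313.6, 186.9, 193.7, 78.5])]
pin_grey_handle [(0.7, [177.6, 276.9, 14.0, 10.7]), (0.5, [361.2, 173.5, 76.6, 45.4])]
carriage [(0.61, [361.3, 172.4, 77.8, 49.2])]
```

Run:
```python
import cv2,numpy as np
a=cv2.imread("pics/scene0.png")[160:320,120:480];b=cv2.imread("pics/top0.png")[110:330,120:440]
cv2.imwrite("pics/s1.png",cv2.resize(a,None,fx=2.2,fy=2.2,interpolation=2));cv2.imwrite("pics/t1.png",cv2.resize(b,None,fx=2.5,fy=2.5,interpolation=2))
```

```text
(no output)
```

View pics/s1.png

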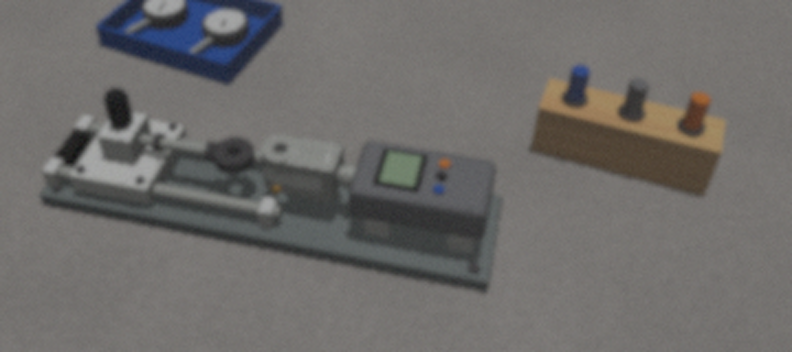

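View pics/t1.png

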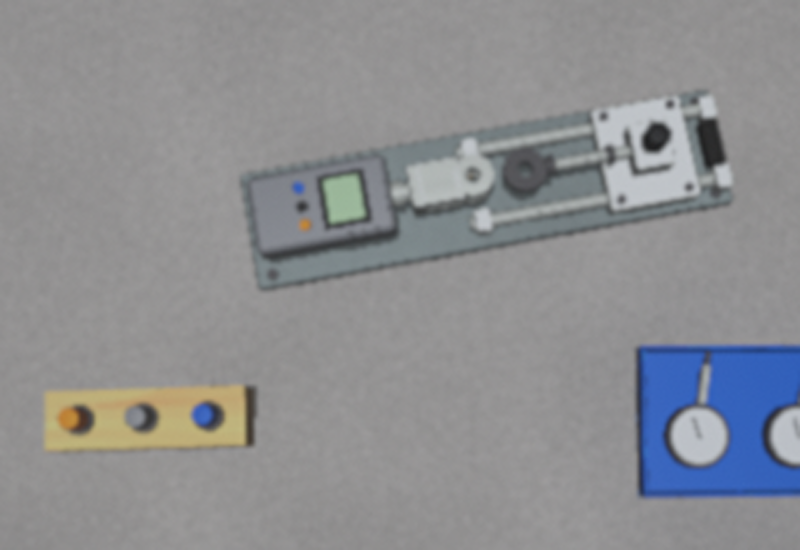

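The scene view shows the carriage drawn back, with the eye separate from the yoke and the stand holding blue, grey and orange pins. In the top view (full-image pixels), the bore is at about (309,180), the eye at (330,178), the handle top at (382,164) and the orange pin top at (148,278).

```bash
cat > h.py <<'E'
from bench import r
import cv2,numpy as np
from scipy.spatial.transform import Rotation as R
def ray(c,uv):
    p=cv2.undistortPoints(np.array([[uv]],float),c["camera_matrix"],c["dist_coeffs"])[0,0]
    return R.from_quat(c["attitude"]).as_matrix()@np.r_[p,1]
def at(c,uv,z):
    d=ray(c,uv);o=np.array(c["xyz"]);return o+d*(z-o[2])/d[2]
def proj(c,P):
    M=R.from_quat(c["attitude"]).as_matrix()
    q=cv2.projectPoints((np.atleast_2d(P)-c["xyz"])@M,np.zeros(3),np.zeros(3),c["camera_matrix"],np.array(c["dist_coeffs"]))[0]
    return q[:,0]
def tool(d):  # world shift -> tool axes
    return R.from_quat(r.read_state()["eef_rot"]).inv().apply(d)
E
python3 - <<'E'
from h import *
c=r.camera("top")
# refine positions by blob centroid
g=c["img"].astype(int)
for n,uv,z in(("bore",(309.2,179.6),.080),("eye",(330,178),.066),("handletop",(382.4,163.6),.113),("pintop",(147.6,277.6),.096),("grey",(175.5,276.5),.096),("blue",(201.5,276),.096)):
    print(n,at(c,uv,z).round(4))
s=r.camera("scene")
for n,uv,z in(("bore",(120+280/2.2,160+148/2.2),.08),("handletop",(120+117/2.2,160+94/2.2),.113),("pintop",(120+701/2.2,160+97/2.2),.096),("eye",(120+234/2.2,160+148/2.2),.066)):
    print(n,at(s,uv,z).round(4))
w=r.camera("wrist");print(w["xyz"],w["attitude"],w["camera_matrix"][0])
M=R.from_quat(r.read_state()["eef_rot"]);print("cam in tool",M.inv().apply(w["xyz"]-r.read_state()["ee_pos"]),(M.inv()*R.from_quat(w["attitude"])).as_matrix().round(3))
E
```

```text
bore [ 0.5951 -0.0305  0.08  ]
eye [ 0.6014 -0.0753  0.066 ]
handletop [ 0.6204 -0.1801  0.113 ]
pintop [0.3908 0.3006 0.096 ]
grey [0.3932 0.2431 0.096 ]
blue [0.3942 0.19   0.096 ]
bore [ 0.5961 -0.029   0.08  ]
handletop [ 0.6234 -0.179   0.113 ]
pintop [0.3915 0.3031 0.096 ]
eye [ 0.6006 -0.0754  0.066 ]
[ 0.21277199 -0.59245588  0.38465116] [ 0.77344057 -0.61811691 -0.0874162   0.10990709] [372.21161764   0.         278.52857414]
cam in tool [ 0.07656536 -0.00016321 -0.15108558] [[-0.    -0.961 -0.278]
 [ 1.    -0.001  0.   ]
 [-0.001 -0.278  0.961]]
```

```bash
a='[0.0335,-0.0225,0,0]'; python3 -m pendant '[[0.0335,-0.0225,0,0],[0.0335,-0.0225,0,0],[0.0335,-0.0225,0,0],[0.0335,-0.0225,0,0],[0.0335,-0.0225,0,0],[0.0335,-0.0225,0,0],[0.0335,-0.0225,0,0],[0.0335,-0.0225,0,0]]' 1; python3 -m pendant '[[0.0335,-0.0225,0,0],[0.0335,-0.0225,0,0],[0.0335,-0.0225,0,0],[0.0335,-0.0225,0,0],[0.0335,-0.0225,0,0],[0.0335,-0.0225,0,0],[0.0335,-0.0225,0,0],[0.0335,-0.0225,0,0]]'; python3 -m pendant '[[0.0335,-0.0225,0,0],[0,0,0,0.054],[0,0,0,0],[0,0,0,0]]'
python3 - <<'E'
from h import *
s=r.read_state();print(s["ee_pos"],R.from_quat(s["eef_rot"]).as_matrix().round(3),s["time"])
c=r.camera("wrist");cv2.imwrite("pics/w1.png",c["img"][:,:,::-1])
B=np.array([[.5955,-.03,.08],[.601,-.0753,.066],[.621,-.1797,.113]]);print(proj(c,B).round(1))
E
```

```text
time: 1.72
ee_pos: [0.3607, -0.3732, 0.2339]
eef_rot: [0.994, 0.111, 0.0, 0.0]
ft_force: [1.0, -1.2, -0.2]
width: 0.0873
grip_force: 0.0
time: 2.38
ee_pos: [0.5824, -0.1386, 0.2338]
eef_rot: [0.994, 0.111, 0.0, 0.0]
ft_force: [-0.1, -0.1, 0.3]
width: 0.0867
grip_force: 0.0
time: 2.72
ee_pos: [0.6089, -0.1111, 0.2333]
eef_rot: [0.996, 0.085, -0.0, 0.0]
ft_force: [-0.8, -0.9, 0.2]
width: 0.087
grip_force: 0.0
[ 0.60886702 -0.11107085  0.23329285] [[ 0.986  0.169 -0.001]
 [ 0.169 -0.986 -0.   ]
 [-0.001  0.    -1.   ]] 2.7167
[[181.4 197.3]
 [237.  195.8]
 [370.2 207.9]]
```

View pics/w1.png

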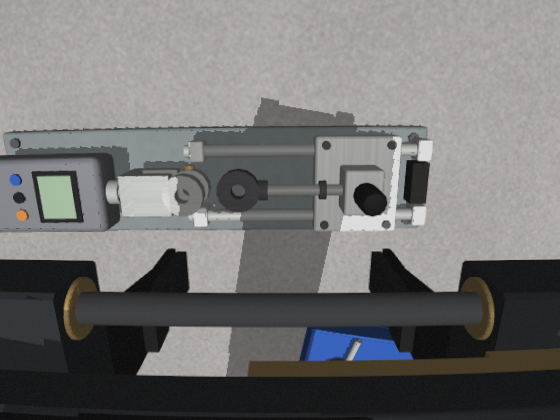

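The wrist view shows the whole bench: bore at about (188,193), eye hole at (238,190) and knob top at about (374,200). I'll zoom in to refine these.

Run:
```python
import cv2
a=cv2.imread("pics/w1.png")[135:235,165:325];b=cv2.imread("pics/w1.png")[135:235,310:400]
cv2.imwrite("pics/w1z.png",cv2.resize(cv2.imread("pics/w1.png")[160:235,170:400],None,fx=3.4,fy=3.4,interpolation=2))
```

```text
(no output)
```

View pics/w1z.png

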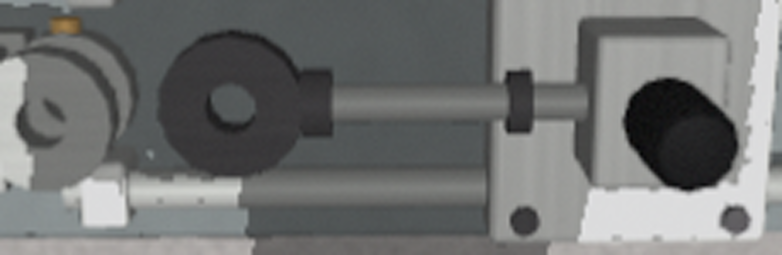

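Run:
```python
from h import *
c=r.camera("wrist")
P={}
for n,uv,z in(("bore",(182.1,195.3),.08),("eye",(237.9,190.3),.066),("handle",(375.6,204.7),.113)):
    P[n]=at(c,uv,z);print(n,P[n].round(4))
s=r.read_state();M=R.from_quat(s["eef_rot"])
print("L",np.linalg.norm((P["eye"]-P["handle"])[:2]),"bore-handle",np.linalg.norm((P["bore"]-P["handle"])[:2]))
d=(P["bore"]-P["handle"])[:2];print(np.degrees(np.arctan2(*d[::-1])))
print("to handle tool",M.inv().apply(P["handle"]-s["ee_pos"]))
```

```text
bore [ 0.5971 -0.0313  0.08  ]
eye [ 0.6058 -0.0764  0.066 ]
handle [ 0.6238 -0.1842  0.113 ]
L 0.10934699021637176 bore-handle 0.1552274937225116
99.89857577797005
to handle tool [0.00314209 0.07331308 0.12068565]
```

```bash
python3 -m pendant '[[0.0015,0.0365,0,0],[0.0015,0.0365,0,0],[0,0,0.04,0],[0,0,0.04,0],[0,0,0.04,0],[0,0,0.021,0],[0,0,0,0]]'; python3 -m pendant '[[0,0,0,0],[0,0,0,0],[0,0,0,0],[0,0,0,0],[0,0,0,0],[0,0,0,0],[0,0,0,0],[0,0,0,0]]' 0.15 12
```

```text
time: 3.4
ee_pos: [0.6202, -0.1833, 0.0871]
eef_rot: [0.996, 0.084, -0.004, -0.001]
ft_force: [-1.0, -0.4, 0.4]
width: 0.0866
grip_force: 0.0
time: 4.07
ee_pos: [0.6243, -0.1821, 0.0927]
eef_rot: [0.996, 0.084, 0.0, 0.0]
ft_force: [-0.6, -0.4, 0.7]
width: 0.0414
grip_force: 0.0
```

```bash
python3 -m pendant '[[0,0,0,0],[0,0,0,0],[0,0,0,0],[0,0,0,0],[0,0,0,0],[0,0,0,0],[0,0,0,0]]' 0.1 15
```

```text
time: 4.65
ee_pos: [0.6242, -0.1823, 0.0925]
eef_rot: [0.996, 0.084, 0.0, 0.0]
ft_force: [0.4, -1.2, -0.7]
width: 0.0212
grip_force: 15.0
```

```bash
python3 -m pendant '[[0,-0.005,0,0],[0,-0.01,0,0],[0,-0.007,0,0],[0,0,0,0],[0,0,0,0],[0,0,0,0]]'
python3 - <<'E'
from h import *
c=r.camera("wrist");cv2.imwrite("pics/w2.png",c["img"][:,:,::-1])
B=np.array([[.597,-.031,.08],[.602,-.054,.066]]);p=proj(c,B);print(p,r.read_state()["ee_pos"])
x,y=p.min(0).astype(int);x0=max(x-50,0);y0=max(y-50,0);print(x0,y0)
cv2.imwrite("pics/w2z.png",cv2.resize(c["img"][y0:y0+120,x0:x0+180,::-1],None,fx=4.4,fy=4.4,interpolation=2))
E
```

```text
time: 5.15
ee_pos: [0.6202, -0.1595, 0.0925]
eef_rot: [0.996, 0.085, -0.0, -0.001]
ft_force: [-4.4, 1.8, 2.0]
width: 0.0215
grip_force: 15.0
[[ 17.86457816 269.4113718 ]
 [ 76.04676503 257.05370813]] [ 0.62027455 -0.1598613   0.09248168]
0 207
```

View pics/w2z.png

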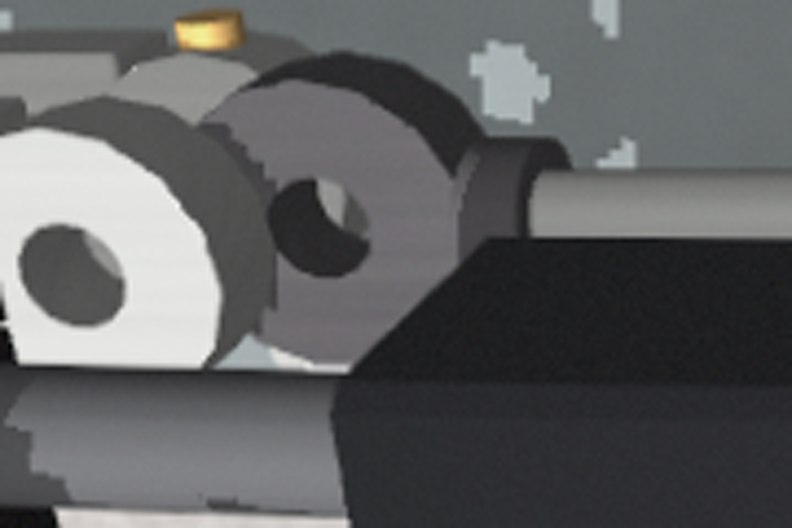

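The close view shows the bore rim centre at (16.0,269.1) and the eye hole centre at (72.1,258.3), in full-image pixels.

Run:
```python
from h import *
c=r.camera("wrist");s=r.read_state();h=s["ee_pos"]
b=at(c,(16.0,269.1),.08);e=at(c,(72.1,258.3),.066)
print(h,b,e);M=R.from_quat(s["eef_rot"])
print("eye->bore tool",M.inv().apply(b-e)*1e3,"L",M.inv().apply(e-h)*1e3,"hb",M.inv().apply(b-h)*1e3)
```

```text
[ 0.62030328 -0.16012077  0.09248174] [ 0.59711116 -0.0303504   0.08      ] [ 0.60099776 -0.05218376  0.066     ]
eye->bore tool [ -0.16665167 -22.18503556 -13.98563391] L [  -0.85553524 -109.62938434   26.55278585] hb [  -1.02218692 -131.81441991   12.56715194]
```

```bash
python3 -m pendant '[[0,-0.006,0,0],[0,-0.008,0,0],[0,-0.006,0,0],[0,-0.002,0,0],[0,0,0,0],[0,0,0,0],[0,0,0,0]]'
python3 - <<'E'
from h import *
print(np.hypot(*(r.read_state()["ee_pos"]-[0.62030,-.16012,0])[:2]))
E
```

```text
time: 5.83
ee_pos: [0.6164, -0.1378, 0.0925]
eef_rot: [0.996, 0.085, -0.001, -0.001]
ft_force: [-5.4, 0.5, 2.5]
width: 0.0213
grip_force: 15.0
0.022689237162069175
```

```bash
python3 -m pendant '[[0,0,0,0],[0,0,0,0],[0,0,0,0],[0,0,0,0],[0,0,-0.03,0],[0,0,-0.02,0]]' 0.6; python3 -m pendant '[[-0.026,-0.03,0,0],[-0.026,-0.03,0,0],[-0.026,-0.03,0,0],[0,-0.019,0,0],[0,0,0,0],[0,0,0,0]]'
python3 - <<'E'
from h import *
c=r.camera("wrist");cv2.imwrite("pics/w3.png",c["img"][:,:,::-1])
B=np.array([[.5971,-.0304,.08]]);p=proj(c,B)[0];print(p,c["xyz"])
x,y=p.astype(int);x0=max(x-40,0);y0=max(y-35,0);print(x0,y0)
cv2.imwrite("pics/w3z.png",cv2.resize(c["img"][y0:y0+70,x0:x0+95,::-1],None,fx=8,fy=8,interpolation=2))
E
```

```text
time: 6.33
ee_pos: [0.6168, -0.1386, 0.1434]
eef_rot: [0.996, 0.084, -0.0, -0.0]
ft_force: [-0.1, -0.4, 0.3]
width: 0.0498
grip_force: 0.0
time: 6.83
ee_pos: [0.522, -0.0436, 0.1432]
eef_rot: [0.996, 0.085, 0.001, 0.0]
ft_force: [-0.4, -0.3, 1.3]
width: 0.0519
grip_force: 0.0
[278.06989101 104.59317279] [ 0.59715236 -0.03034319  0.2943383 ]
238 69
```

View pics/w3z.png

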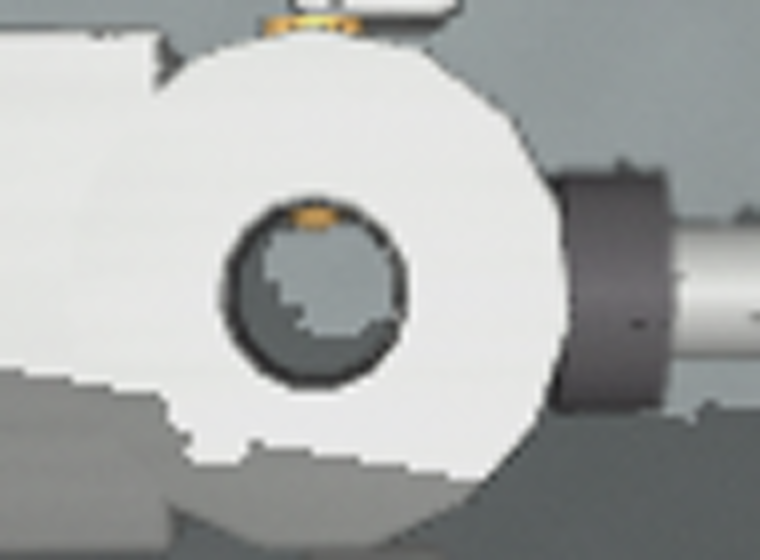

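Looking straight down the bore, I can see through the upper ear, eye and lower ear to the bed, with the plunger tip at the top edge. The eye is aligned to within about 0.5 mm. Bore centre is at about (277.0,105.2).

Run:
```python
from h import *
c=r.camera("wrist");print(at(c,(277.0,105.2),.08))
s=r.read_state();print(s["ee_pos"],s["time"],tool(np.array([.391,.302,0])-s["ee_pos"]))
```

```text
[ 0.5969629  -0.03110615  0.08      ]
[ 0.5223038  -0.04528102  0.14275677] 6.9333 [-0.07148903 -0.36441587  0.14252959]
```

```bash
python3 -m pendant '[[-0.01,-0.0364,-0.006,0],[-0.01,-0.0364,-0.006,0],[-0.01,-0.0364,-0.006,0],[-0.01,-0.0364,-0.006,0],[-0.01,-0.0364,-0.006,0],[-0.01,-0.0364,-0.006,0],[-0.01,-0.0364,-0.006,0],[-0.01,-0.0364,-0.006,0]]' 0.45; python3 -m pendant '[[-0.01,-0.0364,-0.006,0],[-0.01,-0.0364,-0.006,0],[0,0,0,0],[0,0,0,0],[0,0,0,0]]'
python3 - <<'E'
from h import *
c=r.camera("wrist")
p=proj(c,np.array([[.391,.302,.096]]))[0];print(p,c["xyz"],r.read_state()["ee_pos"])
x,y=p.astype(int);x0=max(x-80,0);y0=max(y-60,0);print(x0,y0)
hsv=cv2.cvtColor(c["img"],cv2.COLOR_RGB2HSV);m=cv2.inRange(hsv,(3,130,60),(18,255,255));n,l,st,ce=cv2.connectedComponentsWithStats(m);print(st[1:][st[1:,4]>40],ce[1:][st[1:,4]>40])
cv2.imwrite("pics/w4z.png",cv2.resize(c["img"][y0:y0+120,x0:x0+160,::-1],None,fx=5,fy=5,interpolation=2))
E
```

```text
time: 7.6
ee_pos: [0.3939, 0.2302, 0.1911]
eef_rot: [0.997, 0.083, 0.0, -0.0]
ft_force: [0.6, 0.0, 0.1]
width: 0.0392
grip_force: 0.0
time: 8.02
ee_pos: [0.3629, 0.297, 0.2024]
eef_rot: [0.996, 0.084, -0.0, -0.0]
ft_force: [0.8, -0.4, -0.5]
width: 0.0396
grip_force: 0.0
[278.30859273 174.63369091] [0.43841646 0.30993558 0.35344258] [0.36303367 0.2964169  0.20223955]
198 114
[[266 153  25  30 588]] [[278.44897959 168.11564626]]
```

View pics/w4z.png

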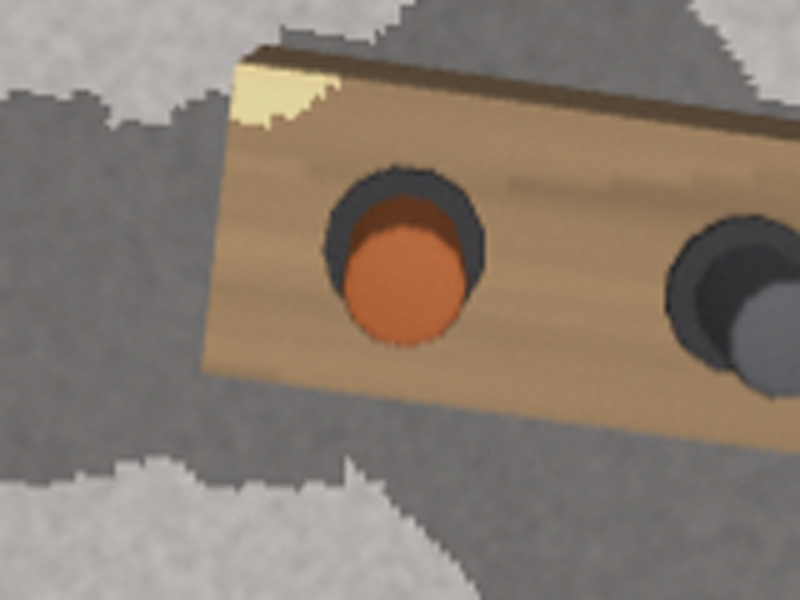

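The orange handle's top disc is centred at (278.6,170.6), and the grey pin is well clear to the right.

Run:
```python
from h import *
c=r.camera("wrist");P=at(c,(278.6,170.6),.096);s=r.read_state();print(P,s["ee_pos"],tool(P-s["ee_pos"]))
```

```text
[0.3940246  0.30165897 0.096     ] [0.36300185 0.2962322  0.2021943 ] [ 0.03156026 -0.00025277  0.10617427]
```

```bash
python3 -m pendant '[[0.0316,0,0,0],[0,0,0.04,0],[0,0,0.04,0],[0,0,0.03,0],[0,0,0.0155,0],[0,0,0,0],[0,0,0,0]]'; python3 -m pendant '[[0,0,0,0],[0,0,0,0],[0,0,0,0],[0,0,0,0],[0,0,0,0],[0,0,0,0],[0,0,0,0]]' 0.05 30;python3 -m pendant '[[0,0,0,0],[0,0,0,0]]'
```

```text
time: 8.7
ee_pos: [0.3933, 0.302, 0.0767]
eef_rot: [0.997, 0.084, -0.001, 0.0]
ft_force: [-0.0, -0.5, 1.1]
width: 0.0395
grip_force: 0.0
time: 9.28
ee_pos: [0.3936, 0.3031, 0.0778]
eef_rot: [0.996, 0.084, 0.001, 0.0]
ft_force: [0.2, -2.0, 7.0]
width: 0.0176
grip_force: 30.0
time: 9.45
ee_pos: [0.3936, 0.3031, 0.0778]
eef_rot: [0.996, 0.084, 0.001, 0.0]
ft_force: [-1.7, -1.0, 7.2]
width: 0.017
grip_force: 30.0
```

```bash
python3 -m pendant '[[0,0,-0.02,0],[0,0,-0.03,0],[0,0,-0.03,0],[0,0,-0.03,0],[0,0,0,0]]'; python3 -m pendant '[[0.0144,0.0363,0,0],[0.0144,0.0363,0,0],[0.0144,0.0363,0,0],[0.0144,0.0363,0,0],[0.0144,0.0363,0,0],[0.0144,0.0363,0,0],[0.0144,0.0363,0,0],[0.0144,0.0363,0,0]]';  python3 -m pendant '[[0.0144,0.0363,0,0],[0.0144,0.0363,0,0],[0,0,0,0],[0,0,0,0],[0,0,0,0]]'
python3 - <<'E'
from h import *
s=r.read_state();print(s["ee_pos"],s["width"],tool(np.array([.5968,-.0303,.17])-s["ee_pos"]))
E
```

```text
time: 9.87
ee_pos: [0.3948, 0.3049, 0.1924]
eef_rot: [0.996, 0.085, 0.003, -0.001]
ft_force: [1.0, 1.2, -0.6]
width: 0.0176
grip_force: 30.0
time: 10.53
ee_pos: [0.5559, 0.034, 0.1867]
eef_rot: [0.996, 0.084, -0.0, 0.0]
ft_force: [0.8, -0.1, -1.0]
width: 0.0173
grip_force: 30.0
time: 10.95
ee_pos: [0.5957, -0.0302, 0.1864]
eef_rot: [0.996, 0.084, -0.0, -0.0]
ft_force: [0.8, 1.1, -1.2]
width: 0.0174
grip_force: 30.0
[ 0.59567564 -0.0301735   0.18643807] 0.01742312692340701 [0.00110045 0.00032795 0.0164369 ]
```

```bash
python3 -m pendant '[[0.001,0,0.015,0],[0,0,0.014,0],[0,0,0,0],[0,0,0,0],[0,0,0,0]]'
python3 - <<'E'
from h import *
c=r.camera("wrist");s=r.read_state();print(s["ee_pos"],s["ft_force"])
p=proj(c,np.array([[.597,-.0305,.08]]))[0];print(p)
x0,y0=int(p[0])-50,int(p[1])-50;print(x0,y0)
cv2.imwrite("pics/w5z.png",cv2.resize(c["img"][y0:y0+80,x0:x0+100,::-1],None,fx=7,fy=7,interpolation=2))
E
```

```text
time: 11.37
ee_pos: [0.5971, -0.0296, 0.159]
eef_rot: [0.996, 0.085, 0.0, 0.0]
ft_force: [-0.4, 0.2, -0.1]
width: 0.0173
grip_force: 30.0
[ 0.597323   -0.02986907  0.15914579] [ 0.18521962  0.49380598 -0.53528801]
[279.93435166 226.22225164]
229 176
```

View pics/w5z.png

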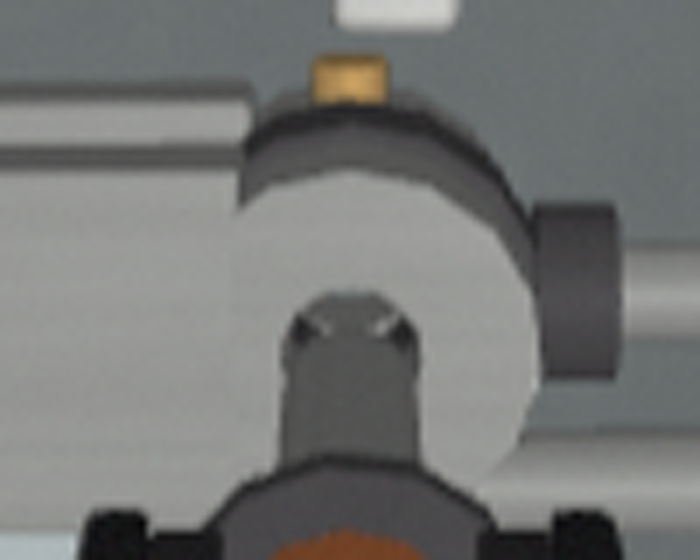

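The pin is centred across the columns (shank and hole centres both at about 349 in the crop). I'll check the other axis from the nose and rim rows.

Run:
```python
from h import *
c=r.camera("wrist");s=r.read_state();M=R.from_quat(s["eef_rot"]).as_matrix();h=s["ee_pos"]
t=np.linspace(0,2*np.pi,73)
def circ(z,rad):
    P=np.c_[h[0]+rad*np.cos(t),h[1]+rad*np.sin(t),0*t+z];q=proj(c,P);return ((q-[229,176]+.5)*7)
for n,z,a in(("rim",.08,.0065),("nose",h[2]-.0718,.0049),("shank end",h[2]-.0693,.006)):
    q=circ(z,a);print(n,q.min(0).round(),q.max(0).round())
q1=proj(c,h-[0,0,.079]);q2=proj(c,h-[0,0,.079]+.001*M[:,0]);print((q2-q1)*7)
```

```text
rim [283. 285.] [423. 418.]
nose [299. 326.] [408. 428.]
shank end [286. 323.] [421. 449.]
[[ 2.52185051e-03 -1.02183551e+01]]
```

```bash
python3 -m pendant '[[0,0,0.004,0],[0,0,0.004,0],[0,0,0.003,0],[0,0,0,0],[0,0,0,0]]'; python3 -m pendant '[[0,0,0.003,0],[0,0,0.003,0],[0,0,0.003,0],[0,0,0,0],[0,0,0,0]]'
```

```text
time: 11.88
ee_pos: [0.5968, -0.0306, 0.1467]
eef_rot: [0.996, 0.084, -0.0, -0.0]
ft_force: [0.3, 1.0, -1.6]
width: 0.0172
grip_force: 30.0
time: 12.3
ee_pos: [0.5969, -0.0305, 0.1378]
eef_rot: [0.996, 0.084, -0.0, -0.0]
ft_force: [0.3, 0.8, -1.3]
width: 0.0168
grip_force: 30.0
```

```bash
python3 -m pendant '[[0,0,0.002,0],[0,0,0.002,0],[0,0,0,0],[0,0,0,0]]'; python3 -m pendant '[[0,0,0.002,0],[0,0,0.002,0],[0,0,0.002,0],[0,0,0,0],[0,0,0,0]]'
```

```text
time: 12.63
ee_pos: [0.5969, -0.0305, 0.1339]
eef_rot: [0.996, 0.084, -0.0, -0.0]
ft_force: [-0.1, 0.9, -1.2]
width: 0.0172
grip_force: 30.0
time: 13.05
ee_pos: [0.5969, -0.0305, 0.1278]
eef_rot: [0.996, 0.084, -0.0, -0.0]
ft_force: [-0.1, 2.0, -1.2]
width: 0.0173
grip_force: 30.0
```

```bash
python3 -m pendant '[[0,0,0.002,0],[0,0,0.002,0],[0,0,0.002,0],[0,0,0,0],[0,0,0,0]]'; python3 -m pendant '[[0,0,0.002,0],[0,0,0.001,0],[0,0,0.001,0],[0,0,0,0],[0,0,0,0]]'
```

```text
time: 13.47
ee_pos: [0.5969, -0.0305, 0.1219]
eef_rot: [0.996, 0.084, -0.0, -0.0]
ft_force: [1.1, 0.6, -1.2]
width: 0.0173
grip_force: 30.0
time: 13.88
ee_pos: [0.5969, -0.0305, 0.1179]
eef_rot: [0.996, 0.084, -0.0, -0.0]
ft_force: [0.2, 1.1, -1.3]
width: 0.0171
grip_force: 30.0
```

```bash
python3 -m pendant '[[0,0,0.001,0],[0,0,0.001,0],[0,0,0.001,0],[0,0,0,0],[0,0,0,0]]'; python3 -m pendant '[[0,0,0.001,0],[0,0,0.001,0],[0,0,0.001,0],[0,0,0,0],[0,0,0,0]]'; python3 -m pendant '[[0,0,0.001,0],[0,0,0.001,0],[0,0,0.001,0],[0,0,0,0],[0,0,0,0]]'
```

```text
time: 14.3
ee_pos: [0.5969, -0.0305, 0.1149]
eef_rot: [0.996, 0.084, -0.0, -0.0]
ft_force: [0.9, 2.9, -2.0]
width: 0.0172
grip_force: 30.0
time: 14.72
ee_pos: [0.5969, -0.0305, 0.1119]
eef_rot: [0.996, 0.084, -0.0, -0.0]
ft_force: [-0.2, 2.4, -2.1]
width: 0.0174
grip_force: 30.0
time: 15.13
ee_pos: [0.5969, -0.0305, 0.1088]
eef_rot: [0.996, 0.084, -0.0, -0.0]
ft_force: [-0.7, 3.1, -1.1]
width: 0.017
grip_force: 30.0
```

```bash
python3 -m pendant '[[0,0,0.001,0],[0,0,0.001,0],[0,0,0.001,0],[0,0,0,0],[0,0,0,0]]'; python3 -m pendant '[[0,0,0.001,0],[0,0,0.001,0],[0,0,0.0005,0],[0,0,0,0],[0,0,0,0]]'; python3 -m pendant '[[0,0,0.001,0],[0,0,0.0005,0],[0,0,0,0],[0,0,0,0]]'
```

```text
time: 15.55
ee_pos: [0.5969, -0.0306, 0.1058]
eef_rot: [0.996, 0.084, -0.0, -0.0]
ft_force: [-0.1, 3.4, -2.9]
width: 0.0174
grip_force: 30.0
time: 15.97
ee_pos: [0.597, -0.0305, 0.1034]
eef_rot: [0.996, 0.084, -0.0, -0.0]
ft_force: [-0.6, 2.6, -1.6]
width: 0.0171
grip_force: 30.0
time: 16.3
ee_pos: [0.597, -0.0305, 0.1019]
eef_rot: [0.996, 0.084, -0.0, -0.0]
ft_force: [-0.0, 3.5, -1.5]
width: 0.0172
grip_force: 30.0
```

```bash
python3 -m pendant '[[0,0,0.0007,0],[0,0,0.0007,0],[0,0,0,0],[0,0,0,0]]'; python3 -m pendant '[[0,0,0.0005,0],[0,0,0.0005,0],[0,0,0,0],[0,0,0,0]]'
python3 - <<'E'
from h import *
c=r.camera("wrist");s=r.read_state();p=proj(c,np.array([[.597,-.0305,.08]]))[0]
x0,y0=int(p[0])-50,int(p[1])-50
cv2.imwrite("pics/w6z.png",cv2.resize(c["img"][y0:y0+80,x0:x0+100,::-1],None,fx=7,fy=7,interpolation=2))
E
```

```text
time: 16.63
ee_pos: [0.5969, -0.0305, 0.1005]
eef_rot: [0.996, 0.084, -0.0, -0.0]
ft_force: [-0.8, 3.0, -1.4]
width: 0.0172
grip_force: 30.0
time: 16.97
ee_pos: [0.597, -0.0305, 0.0999]
eef_rot: [0.996, 0.084, 0.0, 0.0]
ft_force: [-1.1, 3.5, 4.7]
width: 0.0171
grip_force: 30.0
```

View pics/w6z.png

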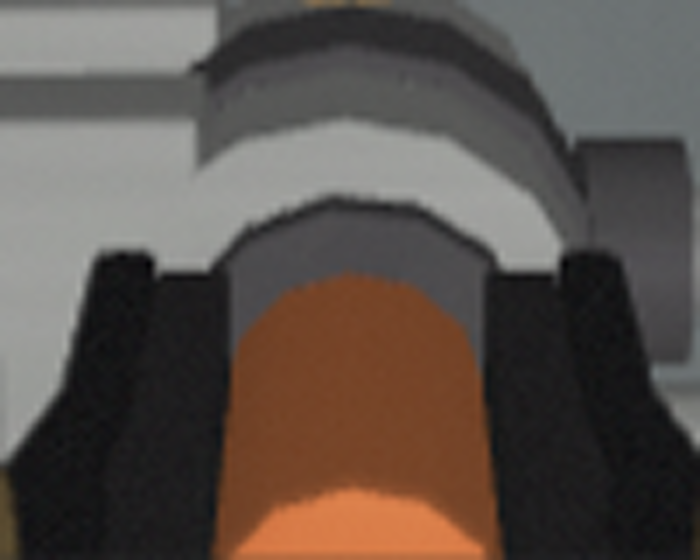

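The collar is on the ear: upward force appeared at TCP z 0.0999, against 0.0998 predicted. I'll press slightly more, release and back off.

```bash
python3 -m pendant '[[0,0,0.0005,0],[0,0,0,0],[0,0,0,0]]'; python3 -m pendant '[[0,0,0,0],[0,0,0,0],[0,0,0,0],[0,0,0,0],[0,0,0,0],[0,0,-0.005,0],[0,0,-0.02,0],[0,0,-0.03,0]]' 0.5; python3 -m pendant '[[0,0,-0.03,0],[-0.02,0,-0.02,0],[-0.02,0,0,0],[0,0,0,0],[0,0,0,0]]'
python3 - <<'E'
from h import *
c=r.camera("wrist");p=proj(c,np.array([[.597,-.0305,.08]]))[0]
x0,y0=int(p[0])-60,int(p[1])-50;print(x0,y0,r.read_state()["ee_pos"])
t=np.linspace(0,6.28,60)
for z,a in((.118,.009),(.080,.013),(.084,.013)):
    q=(proj(c,np.c_[.597+a*np.cos(t),-.0305+a*np.sin(t),0*t+z])-[x0,y0]+.5)*5;print(z,q.min(0).round(),q.max(0).round())
cv2.imwrite("pics/w7z.png",cv2.resize(c["img"][y0:y0+100,x0:x0+150,::-1],None,fx=5,fy=5,interpolation=2))
E
```

```text
time: 17.27
ee_pos: [0.5972, -0.0305, 0.0999]
eef_rot: [0.996, 0.084, 0.0, 0.0]
ft_force: [-4.0, 4.0, 8.7]
width: 0.0171
grip_force: 30.0
time: 17.93
ee_pos: [0.5954, -0.0308, 0.1526]
eef_rot: [0.996, 0.084, -0.002, -0.0]
ft_force: [0.4, 0.5, -0.6]
width: 0.0431
grip_force: 0.0
time: 18.35
ee_pos: [0.5574, -0.0379, 0.2049]
eef_rot: [0.996, 0.084, 0.0, 0.001]
ft_force: [-0.1, -1.1, -0.2]
width: 0.0436
grip_force: 0.0
217 104 [ 0.55770721 -0.0376014   0.20440711]
0.118 [235. 224.] [375. 363.]
0.08 [217. 167.] [393. 342.]
0.084 [216. 169.] [394. 347.]
```

View pics/w7z.png

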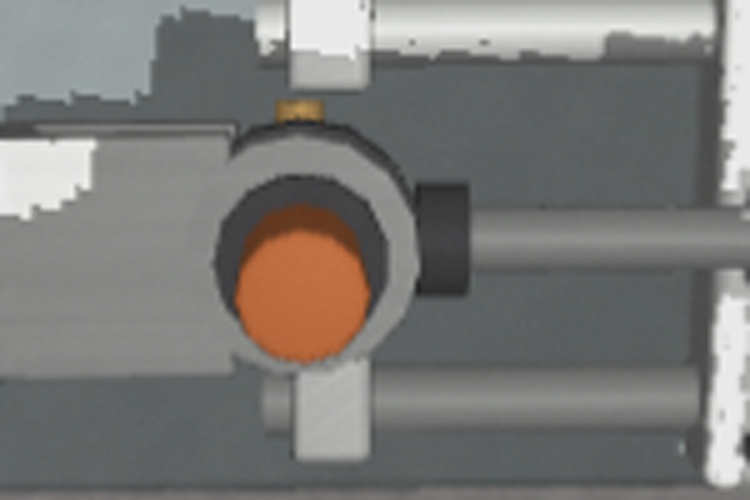

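The pin stands upright in the bore with its collar on the ear. Its top disc is at rows 226–362 in the crop, matching the 224–363 predicted for a seated pin, and the gripper is clear.

```bash
python3 -c "
from bench import r
print(r.close_job())"
```

```text
the job is handed in; nothing more can be done
None
```

I slid the carriage up, passed the orange-handled pin through the upper ear, eye and lower ear until its collar sat on the upper ear, and handed the job in; no verdict came back, and I never felt the plunger's push, so I judged the seating from the contact height and the final picture.

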